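# Charge the polishing tub and switch on its guarded drive

### The arm

A 6-joint arm with a two-finger parallel gripper is mounted at the origin on the work surface. World frame = base frame: x ahead of the robot, y to its left, z up, the work surface at z = 0. Lengths are in mm, angles in rad, forces in N, time in s.
With the tool pointing down it reaches from about 350 to 975 mm from the base axis. Payload 7.1 kg.
Tool frame: the origin (TCP) lies at the centre of the arm's flange, where the gripper is bolted on; the fingertips stand 182 mm ahead of it and the grasp point (between the pads) lies 163 mm ahead of it; z points along the fingers, y is the line along which they close (so a half turn about z gives the same grasp; the last joint's range is limited). The gripper opens to 88 mm and grips with 3 to 60 N. Pads are 20 mm wide; open, the fingers measure 115 mm over their backs; the gripper's body (75 mm by 178 mm) begins 61 mm behind the grasp point.
Start: joints at [-0.019, 0.423, 1.63, -0, 1.089, -0.019], TCP at [624.985, 0.026, 404.675] pointing down, gripper open.
Joint ranges: [-3, 3], [-0.9, 2.11], [0.09, 2.58], [-1.31, 4.45], [0.11, 2.69], [-2.54, 2.54]. Speed limits (rad/s): [2.39, 2.39, 3.01, 3.14, 3.14, 3.14].

### API

Orientations are given as a rotation vector (axis times angle).
In Python, from workcell import readout, get_image, ctrl gives the robot as it stands.
- The arm moves only by the tool step_arm, never from a script. Its argument "targets" is a list that holds one entry, the list of rows, each a list of 7 numbers: the shift along the world's x, y, z as a fraction of full scale, then the turn, a rotation vector about the world's x, y, z as a fraction of full scale, then the opening, from 0 (shut) to 1 (fully open). In form: [[[dx, dy, dz, wx, wy, wz, claw], ...]]. A call has exactly 5 rows; each row shifts and turns the commanded pose from where the row before left it; what a row does not reach is not made up. Full scale, the value 1, is 0.05 m for a shift and 4 degrees for a turn. A row lasts 1/8 s, in which the tool goes at most 62.5 mm and 10.7 degrees, less where a joint would pass 70% of its speed; a pose out of reach is approached as far as the arm can. A call with a number of a shift or a turn outside -1 to 1 is refused whole. A call with a gripper value outside its range is refused whole. The fingers move at their own pace and stop on an object; the grip force is fixed at half the most. Time passes only in rows, so rows that do not move let the fingers close, or fill a call up. It gives the time, the measured TCP pose, the force, the opening and the grip force at its end, in the units of the state.
- readout.get_obs(): the state, without advancing time (a new reading comes with each control period).
- get_image(name): name is "scene" or "side" or "wrist"; returns a dict with "pixels" (480x640x3 uint8, red, green, blue), "intrinsics" (3x3 intrinsics, pixels), "extrinsics" (4x4, takes a point from world to camera coordinates). Camera axes: x right, y down, z forward; pixel columns grow to the right and rows downward; lengths in mm; the calibration is good to about 2 mm. A picture is of the moment at which its call begins. There is no depth.
- ctrl.close_job(): hands the job in; it is judged then, once.
The state is a dict: "t": time; "qpos": joint angles; "qvel": joint speeds; "joint_torque": joint torques, N m; "ee_pos": TCP position; "orientation": TCP orientation; "ft_force": force on the tool from outside, world axes, zero at the start; "moment": the same for the moment, N m; "width": finger opening in mm; "grasp_force": force on a finger pad.
Only numpy, scipy, OpenCV 4.12 (cv2) and the standard library are available. Lean on these libraries where they do the work, as an engineer would, in place of code of your own. Each camera call takes 0.05 s, during which the arm holds its last target. There are 200 camera calls.

### The job

Put one charge of steel balls into the orange polishing tub: pull the doser's slide gate out about halfway by its blue grip, so that the chamber next to the tub empties and the reserve chamber keeps its balls, then push the gate fully shut. Only then switch the drive on at the control box: lift the sprung red cover, flip the toggle beneath it all the way over towards the cover's hinge, and let the cover drop shut again, all without pushing away or tipping the spray can, jar, oil bottle or wrench.

Things in the scene. Friction and masses are not known exactly. Their poses are not given: they have to be found in the camera images.
- doser: fixed ball doser, origin on the bench; its x axis points from the gate's grip to the tub. Magazine and side plates span x -70 to 60, y -39 to 39, top 179 mm. Two open-topped chambers, each 40 x 43 mm: next to the tub x 0 to 40, reserve x -54 to -14, a 14 mm yellow divider between. A chute below leads into the orange tub, 150 x 150 x 65 mm, centred at x 145
- gate (a joint): how far the steel slide gate under the chambers is pulled out along the doser's -x axis, m: 0 shut, at most 0.094 (stop). Friction about 1.5 N, stays where it is left. The chamber next to the tub has emptied by about 0.035; the reserve starts to empty at about 0.062; halfway is 0.047. The balls drop within about a second
- gate_grip (a point): the gate's blue upright grip, a block 12 mm (doser's x) x 26 mm (y) x 45 mm high; this point is on its axis, 19.5 mm below its top, 150 mm above the bench and, gate shut, 120 mm in front (-x) of the doser's origin (50 mm ahead of the side plates). It moves with the gate. A flat tongue 24 mm wide, top 125 mm above the bench, joins it to the gate
- tub (a point): centre of the tub's inner floor, 9 mm above the bench; axes as the doser's
- chamber_near_tub (a point): centre of the floor of the chamber next to the tub (the one to empty)
- chamber_reserve (a point): centre of the floor of the reserve chamber (to be left full)
- switchbox: fixed grey control box, 60 mm high, origin on the bench under the toggle (3 mm off); x -45 to 130 mm, y -75 to 75 mm. Its x axis points from the cover's lip towards the cover's hinge. Steel hoops 92 mm high, 8 mm thick, stand along x from -30 to 80 mm at y = +-66 mm
- cover (a joint): opening angle of the red guard cover, rad: 0 shut, at most 1.9; opens by its lip rising and swinging over towards +x of the box. A spring shuts it at every angle (0.04 to 0.12 N m, about 1 N at the lip): it must be held, or left leaning on the fingers, while the toggle is flipped
- cover_hinge (a point): middle of the cover's hinge axis, which lies along the box's y, 75 mm above the bench and 35 mm along x from the box's origin. Shut, the cover is a shell open below: it reaches 76 mm from the hinge to its front wall, is 70 mm wide (64 inside), its roof 110 mm and its front wall's lower edge 69 mm above the bench
- cover_lip (a point): mid-point of the outer edge of the cover's lip; moves with the cover. Shut, it is 100 mm in front (-x) of the hinge, 75 mm above the bench, and overhangs the box's front by 20 mm, so closed fingers tilted forward (tips ahead) can hook under it from in front and lift. The lip is 60 mm wide, 3 mm thick, and slopes down slightly from its edge to the front wall
- toggle (a joint): angle of the toggle, rad: 0 off (leaning to -x of the box, towards the lip), 0.9 on (leaning to +x, towards the hinge). Friction about 1 N at the tip; stays where it is left
- toggle_tip (a point): centre of the 12 mm ball at the toggle's tip, beneath the cover. The lever is 33 mm long from its pivot, which lies 3 mm in front (-x) of the box's origin and 64 mm above the bench; off, the tip is 14.5 mm in front of the pivot and 94 mm above the bench; on, as far behind. It moves with the toggle
- ball_a1_center (a point): steel ball, 18 mm diameter, 24 g; this point is its centre. It starts in the chamber next to the tub: part of the charge
- ball_a2_center (a point): steel ball, 18 mm diameter, 24 g; this point is its centre. It starts in the chamber next to the tub: part of the charge
- ball_a3_center (a point): steel ball, 18 mm diameter, 24 g; this point is its centre. It starts in the chamber next to the tub: part of the charge
- ball_b1_center (a point): steel ball, 18 mm diameter, 24 g; this point is its centre. It starts in the chamber of the reserve and must stay there
- ball_b2_center (a point): steel ball, 18 mm diameter, 24 g; this point is its centre. It starts in the chamber of the reserve and must stay there
- ball_b3_center (a point): steel ball, 18 mm diameter, 24 g; this point is its centre. It starts in the chamber of the reserve and must stay there
- spray_can_mid (a point): bystander: blue spray can, 54 mm diameter, 170 mm tall, upright; point at its middle
- jar_mid (a point): bystander: amber jar, 60 mm diameter, 80 mm tall, upright; point at its middle
- oil_bottle_mid (a point): bystander: white oil bottle with red cap, 48 mm diameter, 130 mm tall, upright; point at its middle
- wrench_grip (a point): bystander: steel wrench, 150 mm long, lying flat in front of the control box; point on its handle
Mind the look-alikes: they are no part of the job. Of the things that look like the switchbox, the larger one is meant.

How it is judged:
By the outcome, as a careful person would: the job done as asked, in the order asked, and still so for the second after the job is handed in, with the robot touching nothing.
It also fails if it takes over 59 s, if anything falls off the work surface, if the arm or the gripper's body presses on something with over 40 N, if the wrist force passes 120 N, or if a joint passes its speed limit or range.

## Working session

There is one attempt and no reset: what is moved stays moved. The work goes in short steps, Python scripts to look and compute and a tool call to move; the robot and the scene stay as the last step left them, time stands still between calls to the robot, and variables do not carry over. Pictures are saved under pics/ and viewed, at most 10 in all, crops included, and the job is handed in when it is done.

Besides the shell and the picture viewer there is one more tool, called by a JSON object that holds its "method" and its "body". step_arm: Moves the arm, as the interface text tells. Shift numbers are shares of 0.05 m and turn numbers shares of 4 degrees, none past 1 either way. Its arguments: {"type":"object","properties":{"targets":{"type":"array"}},"required":["targets"]}

```bash
mkdir -p pics; ls
cat > h.py <<'E'
import numpy as np,cv2
from workcell import readout,get_image,ctrl
def snap(n,f):
    d=get_image(n);cv2.imwrite(f'pics/{f}.png',cv2.cvtColor(d['pixels'],cv2.COLOR_RGB2BGR));np.savez(f'pics/{f}.npz',K=d['intrinsics'],E=d['extrinsics'],p=d['pixels']);return d
def load(f):
    d=np.load(f'pics/{f}.npz');return d
def ray(d,u,v):
    K,E=d['K'],d['E'];R,t=E[:3,:3],E[:3,3];c=-R.T@t
    r=R.T@np.linalg.solve(K,np.array([u,v,1.]));return c,r
def onz(d,u,v,z):
    c,r=ray(d,u,v);return c+r*(z-c[2])/r[2]
def proj(d,P):
    q=d['K']@(d['E']@np.append(P,1))[:3];return q[:2]/q[2]
E
python3 - <<'E'
from h import *
for n in('scene','side'): snap(n,n+'0')
o=readout.get_obs();print(o)
E
```

```text
pics
{'t': 0.1, 'qpos': array([-1.90501111e-02,  4.23745804e-01,  1.63057512e+00, -4.36920813e-06,
        1.08862754e+00, -1.89626023e-02]), 'qvel': array([ 0.00018018, -0.00146078, -0.00087875, -0.00101352,  0.00278878,
        0.00044119]), 'joint_torque': array([ 6.49496542e-04, -5.45618248e+01, -2.74323839e+01,  6.46709581e-02,
        1.88581715e-02,  1.54216096e-06]), 'ee_pos': array([ 6.24756511e+02, -1.45548412e-03,  4.04006007e+02]), 'orientation': array([-2.22084737e+00, -2.22065753e+00,  1.48095724e-03]), 'ft_force': array([-0.40778814,  0.26579644,  0.33646968]), 'moment': array([-0.04027541,  0.01023614,  0.00174399]), 'grasp_force': 0.0, 'width': 87.95941749794822}
```

View pics/scene0.png

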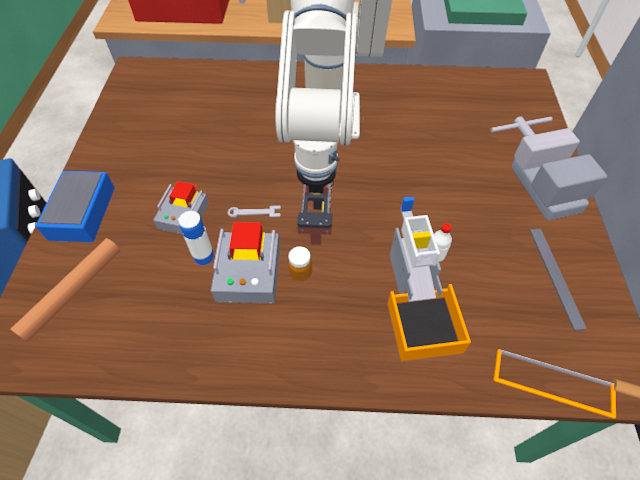

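View pics/side0.png

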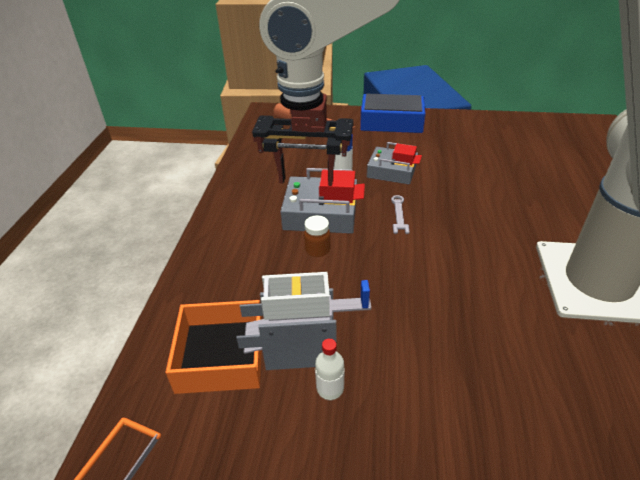

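The scene view shows the doser (grip ≈(408,204), tub ≈(428,322)), large box ≈(245,262), jar (300,263), can (197,240) and wrench (255,211). The side view shows the same layout, with its grip at (365,295) and cover at (338,186). I'll measure them with masks and enlarged crops.

Run:
```python
from h import *
S,D=load('scene0'),load('side0')
def mask(d,f,roi):
    h=cv2.cvtColor(d['p'],cv2.COLOR_RGB2HSV).astype(int);m=f(h[...,0],h[...,1],h[...,2]).astype(np.uint8)
    o=np.zeros_like(m);x0,y0,x1,y1=roi;o[y0:y1,x0:x1]=m[y0:y1,x0:x1];return o
def tri(a,b):
    A=[];y=[]
    for d,p in((S,a),(D,b)):
        c,r=ray(d,*p);r/=np.linalg.norm(r);M=np.eye(3)-np.outer(r,r);A.append(M);y.append(M@c)
    return np.linalg.lstsq(np.vstack(A),np.hstack(y),rcond=None)[0]
def cen(m): v,u=np.nonzero(m);return (u.mean(),v.mean()),len(u)
blue=lambda h,s,v:(h>105)&(h<130)&(s>150)&(v>60)
a,b=mask(S,blue,(395,190,420,222)),mask(D,blue,(350,275,380,312))
print(cen(a),cen(b),'grip',tri(cen(a)[0],cen(b)[0]))
red=lambda h,s,v:((h<6)|(h>174))&(s>180)&(v>90)
orange=lambda h,s,v:(h>8)&(h<20)&(s>200)&(v>130)
for n,d,rois in(('S',S,[(220,215,275,265),(380,280,475,365)]),('D',D,[(310,165,370,205),(160,295,270,395)])):
    for f,r in zip((red,orange),rois):
        m=mask(d,f,r);c=max(cv2.findContours(m,0,2)[0],key=cv2.contourArea)
        print(n,cv2.approxPolyDP(c,3,True)[:,0].tolist())
for k,(d,x,y) in {'s_box':(S,200,205),'d_box':(D,275,150)}.items(): pass
A=cv2.resize(S['p'][195:315,150:320],None,fx=4,fy=4,interpolation=cv2.INTER_CUBIC)[:,:,::-1]
cv2.imwrite('pics/c1.png',A)
```

```text
((np.float64(407.08730158730157), np.float64(203.88095238095238)), 126) ((np.float64(364.530303030303), np.float64(293.1060606060606)), 198) grip [496.47177238 218.80567169 150.03571028]
S [[233, 222], [231, 256], [235, 247], [256, 248], [259, 256], [261, 223]]
S [[390, 292], [388, 306], [401, 360], [464, 351], [470, 341], [406, 350]]
D [[321, 172], [320, 195], [350, 202], [363, 198], [364, 184], [353, 184], [354, 171], [333, 171], [330, 186], [327, 171]]
D [[258, 387], [254, 367], [251, 371], [231, 369], [229, 373], [228, 369], [215, 370], [216, 373], [167, 373], [175, 392], [214, 387], [236, 389], [241, 385]]
```

View pics/c1.png

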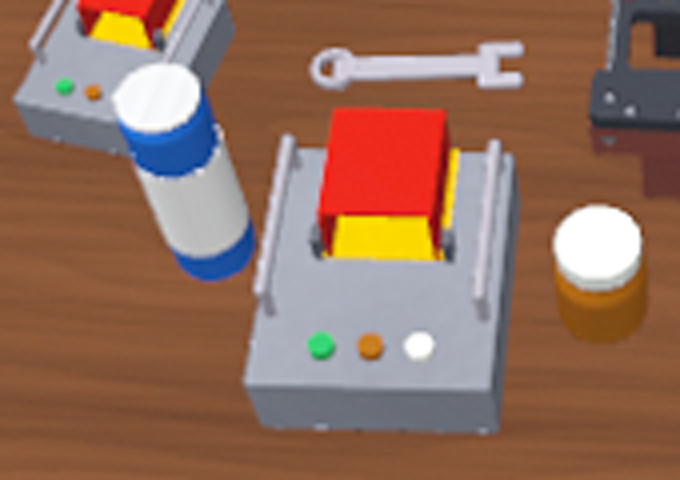

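The crop shows the box's top corners at full-image pixels (212,291), (273,292.5) and (279,233). The jar and can flank the box, and the wrench lies in front of it.

Run:
```python
from h import *
S,D=load('scene0'),load('side0')
c=lambda x,y:(150+x/4-.4,195+y/4-.4)
P=[onz(S,*c(*q),60) for q in((248,385),(493,390),(517,152))]
for p in P: print(p.round(1))
f=P[0]-P[1];s=P[1]-P[2];print(np.linalg.norm(f),np.linalg.norm(s),'yaw side',np.degrees(np.arctan2(s[1],s[0])),'yaw front',np.degrees(np.arctan2(-f[0],f[1])), (-1))
for n,q,z in(('jar',(598,243),80),('can',(157,98),170),('wr',(420,67),5),('wl',(335,67),5),('wr2',(515,65),5)): print(n,onz(S,*c(*q),z).round(1))
A=cv2.resize(S['p'][190:365,370:485],None,fx=4,fy=4,interpolation=cv2.INTER_CUBIC)[::1,:,::-1][:600]
B=cv2.resize(D['p'][260:400,160:390],None,fx=3,fy=3,interpolation=cv2.INTER_CUBIC)[:,:,::-1]
cv2.imwrite('pics/c2.png',cv2.resize(S['p'][190:365,370:485],None,fx=3.4,fy=3.4,interpolation=cv2.INTER_CUBIC)[:,:,::-1])
```

```text
[ 713.9 -248.9   60. ]
[ 710.6 -101.5   60. ]
[ 535.4 -104.    60. ]
147.5175288153406 175.23101721589242 yaw side 0.8377616604300412 yaw front -178.72327025985402 -1
jar [616.  -44.3  80. ]
can [ 583.3 -305.3  170. ]
wr [ 425.8 -188.2    5. ]
wl [ 428.6 -248.7    5. ]
wr2 [ 420.9 -120.7    5. ]
```

View pics/c2.png

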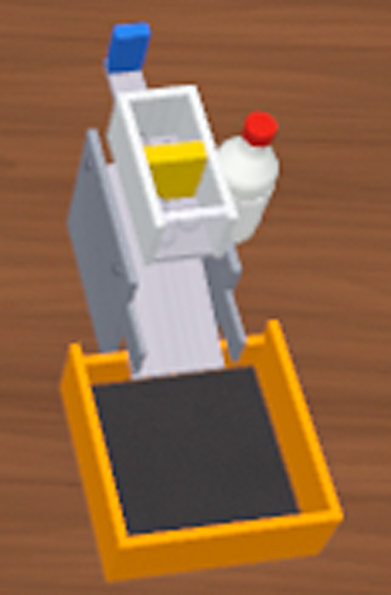

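The crop shows tub rim corners at crop pixels (72,347), (272,322), (340,517) and (107,548). The magazine top corners are at about (118,92), (193,88), (238,215) and (155,228).

Run:
```python
from h import *
S=load('scene0')
c=lambda x,y:(370+x/3.4-.4,190+y/3.4-.4)
P=np.array([onz(S,*c(*q),65)[:2] for q in((72,347),(272,322),(341,517),(107,547))]);print(P.round(1))
m=P.mean(0);g=np.array([496.5,218.8]);d=m-g;print(m,np.linalg.norm(d),np.degrees(np.arctan2(d[1],d[0])))
for a,b in((0,3),(1,2)): d=P[b]-P[a];print(np.linalg.norm(d),np.degrees(np.arctan2(d[1],d[0])))
M=np.array([onz(S,*c(*q),179)[:2] for q in((117,92),(193,87),(238,217),(153,226))]);print(M.round(1))
for a,b in((0,3),(1,2)): d=M[b]-M[a];print(np.linalg.norm(d),np.degrees(np.arctan2(d[1],d[0])))
print('bottle',onz(S,*c(260,127),130))
```

```text
[[699.3 180.9]
 [672.7 323.9]
 [817.7 353. ]
 [845.3 197.9]]
[758.73815557 263.93816709] 266.09454028098247 9.766427396106799
146.97097880043398 6.608985189900946
147.8292178710672 11.34940489355146
[[559.6 203.5]
 [552.7 256.6]
 [659.4 277.2]
 [669.  220.9]]
110.81261750635312 9.017726696214593
108.64500334583656 10.922844578022849
bottle [548.88489152 314.29021962 130.        ]
```

{"method": "step_arm", "body": {"targets": [[[-0.13,0.22,0,0,0,-1,1],[-0.13,0.22,0,0,0,-1,1],[-0.13,0.22,0,0,0,-1,1],[-0.13,0.22,0,0,0,-1,1],[-0.13,0.22,0,0,0,-1,1]]]}}

```text
t: 0.72
ee_pos: [592.1, 55.3, 404.3]
orientation: [-2.575, -1.799, 0.001]
ft_force: [-0.5, -0.2, -0.2]
width: 87.5
grasp_force: 0.0
```

{"method": "step_arm", "body": {"targets": [[[-0.13,0.22,0,0,0,-1,1],[-0.13,0.22,0,0,0,-1,1],[-0.13,0.22,0,0,0,-1,1],[-0.13,0.22,0,0,0,-1,1],[-0.13,0.22,0,0,0,-1,1]]]}}

```text
t: 1.35
ee_pos: [559.6, 110.4, 404.3]
orientation: [-2.849, -1.324, 0.001]
ft_force: [0.5, -1.0, 0.6]
width: 88.0
grasp_force: 0.0
```

{"method": "step_arm", "body": {"targets": [[[-0.13,0.22,0,0,0,-1,1],[-0.13,0.22,0,0,0,-1,1],[-0.13,0.22,0,0,0,-1,1],[-0.13,0.22,0,0,0,-1,1],[-0.13,0.22,0,0,0,-1,1]]]}}

```text
t: 1.98
ee_pos: [527.1, 165.3, 404.3]
orientation: [-3.035, -0.81, 0.001]
ft_force: [0.1, -0.3, 0.3]
width: 87.7
grasp_force: 0.0
```

{"method": "step_arm", "body": {"targets": [[[-0.13,0.22,0,0,0,-1,1],[-0.13,0.22,0,0,0,-1,1],[-0.13,0.22,0,0,0,-1,1],[-0.13,0.22,0,0,0,-1,1],[-0.13,0.22,0,0,0,-1,1]]]}}

```text
t: 2.6
ee_pos: [494.6, 220.3, 404.3]
orientation: [3.13, 0.27, -0.001]
ft_force: [0.2, 0.2, -0.7]
width: 87.7
grasp_force: 0.0
```

```bash
cat >> h.py <<'E'
from scipy.spatial.transform import Rotation as Ro
def st():
    o=readout.get_obs();R=Ro.from_rotvec(o['orientation']).as_matrix()
    print('t',round(o['t'],2),'p',o['ee_pos'].round(1),'F',o['ft_force'].round(1),'w',round(o['width'],1),'g',round(o['grasp_force'],1))
    print('z',R[:,2].round(3),'y',R[:,1].round(3),'q',o['qpos'].round(2),'tip',(o['ee_pos']+182*R[:,2]).round(1));return o
E
python3 - <<'E'
from h import *
st();d=snap('wrist','w1')
K=load('w1')
for n,p in(('top',(496.5,218.8,169.5)),): print(proj(K,p))
hs=cv2.cvtColor(d['pixels'],cv2.COLOR_RGB2HSV);m=cv2.inRange(hs,(105,150,60),(130,255,255))
n,l,s,c=cv2.connectedComponentsWithStats(m)
for i in range(1,n):
    if s[i,4]>100: print(s[i],c[i],onz(K,*c[i],169.5))
E
```

```text
t 2.6 p [494.6 220.3 404.3] F [ 0.2  0.2 -0.7] w 87.7 g 0.0
z [-0.001 -0.    -1.   ] y [ 0.171 -0.985  0.   ] q [0.4  0.3  1.82 0.   1.03 1.8 ] tip [494.5 220.3 222.3]
[326.4141399 257.5778543]
[ 301  236   48   39 1292] [323.18575851 252.81114551] [498.78965931 220.93759816 169.5       ]
```

View pics/w1.png

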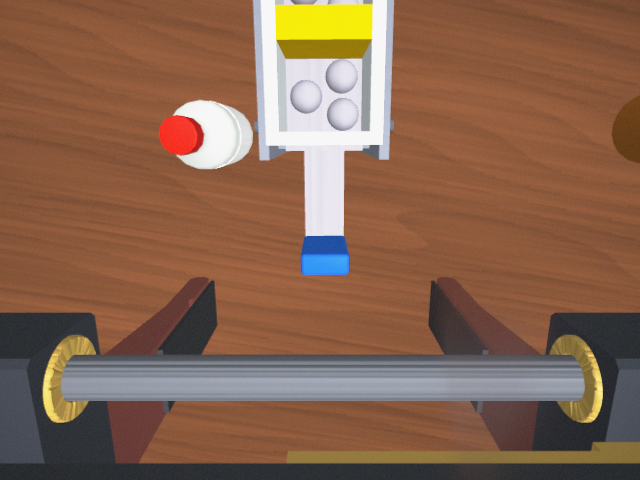

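The wrist view shows the grip straight ahead (top face ≈(325,263)) and well aligned, with the reserve balls visible above it. I'll descend and grip.

{"method": "step_arm", "body": {"targets": [[[0,-0.02,-0.5,0,0,0,1],[0,0,-0.5,0,0,0,1],[0,0,-0.5,0,0,0,1],[0,0,-0.3,0,0,0,1],[0,0,0,0,0,0,0.5]]]}}

```text
t: 3.28
ee_pos: [494.8, 218.8, 313.7]
orientation: [3.129, 0.274, -0.003]
ft_force: [0.6, -0.9, 1.2]
width: 80.9
grasp_force: 0.0
```

{"method": "step_arm", "body": {"targets": [[[0,0,0,0,0,0,0],[0,0,0,0,0,0,0],[0,0,0,0,0,0,0],[0,0,0,0,0,0,0],[0,0,0,0,0,0,0]]]}}

```text
t: 3.9
ee_pos: [495.0, 219.0, 314.8]
orientation: [-3.13, -0.274, -0.0]
ft_force: [0.1, -0.5, -0.1]
width: 31.3
grasp_force: 0.0
```

{"method": "step_arm", "body": {"targets": [[[0,0,0,0,0,0,0],[0,0,0,0,0,0,0],[0,0,0,0,0,0,0],[-0.1,-0.017,0,0,0,0,0],[-0.1,-0.017,0,0,0,0,0]]]}}

```text
t: 4.53
ee_pos: [484.9, 217.3, 314.7]
orientation: [-3.129, -0.274, -0.001]
ft_force: [1.6, -0.8, 0.5]
width: 25.8
grasp_force: 30.0
```

{"method": "step_arm", "body": {"targets": [[[-0.18,-0.032,0,0,0,0,0],[-0.18,-0.032,0,0,0,0,0],[-0.18,-0.032,0,0,0,0,0],[-0.18,-0.032,0,0,0,0,0],[0,0,0,0,0,0,0]]]}}

```text
t: 5.15
ee_pos: [447.9, 210.7, 314.7]
orientation: [3.129, 0.274, -0.002]
ft_force: [-1.5, 0.3, 1.8]
width: 25.4
grasp_force: 30.0
```

{"method": "step_arm", "body": {"targets": [[[0,0,0,0,0,0,0],[0,0,0,0,0,0,0],[0,0,0,0,0,0,0],[0,0,0,0,0,0,0],[0,0,0,0,0,0,0]]]}}

```text
t: 5.78
ee_pos: [449.1, 210.9, 314.7]
orientation: [3.13, 0.274, 0.0]
ft_force: [-1.5, -0.6, 4.1]
width: 25.9
grasp_force: 30.0
```

Run:
```python
from h import *
st();a=snap('scene','s2')['pixels'];b=snap('wrist','w2')['pixels']
A=cv2.resize(a[185:365,370:485],None,fx=2.66,fy=2.66,interpolation=cv2.INTER_CUBIC)
b=cv2.resize(b,None,fx=.75,fy=.75);h=max(len(A),len(b))
f=lambda x:cv2.copyMakeBorder(x,0,h-len(x),0,0,0)
cv2.imwrite('pics/v2.png',np.hstack([f(A),f(b)])[:,:,::-1])
```

```text
t 5.78 p [449.1 210.9 314.7] F [-1.5 -0.6  4.1] w 25.9 g 30.0
z [ 0. -0. -1.] y [ 0.174 -0.985  0.   ] q [ 0.42  0.37  1.98 -0.    0.79  1.81] tip [449.1 210.9 132.7]
```

View pics/v2.png

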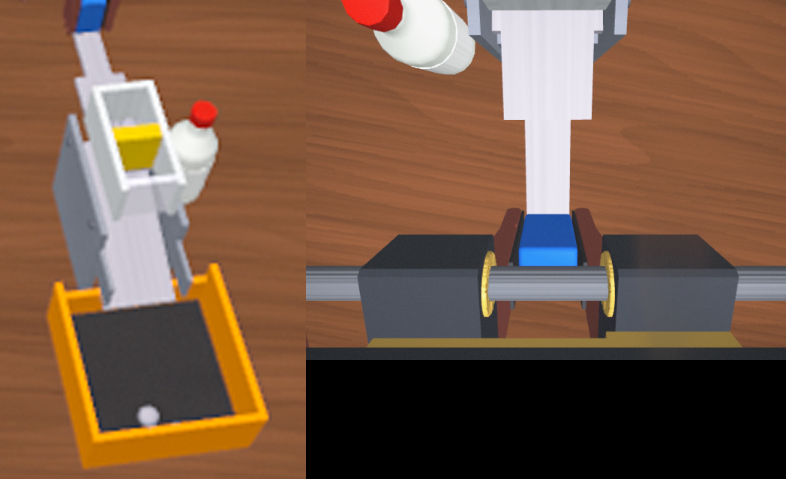

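The gate is out by about 46 mm. One ball shows in the tub at crop pixel (148,415), and the other two aren't visible yet. I'll wait a second and recount.

{"method": "step_arm", "body": {"targets": [[[0,0,0,0,0,0,0],[0,0,0,0,0,0,0],[0,0,0,0,0,0,0],[0,0,0,0,0,0,0],[0,0,0,0,0,0,0]]]}}

```text
t: 6.5
ee_pos: [449.0, 210.9, 314.7]
orientation: [3.13, 0.274, 0.0]
ft_force: [-0.7, 0.1, 3.7]
width: 26.0
grasp_force: 30.0
```

{"method": "step_arm", "body": {"targets": [[[0,0,0,0,0,0,0],[0,0,0,0,0,0,0],[0,0,0,0,0,0,0],[0,0,0,0,0,0,0],[0,0,0,0,0,0,0]]]}}

```text
t: 7.12
ee_pos: [449.0, 210.9, 314.7]
orientation: [-3.13, -0.274, -0.0]
ft_force: [0.4, -0.9, 4.0]
width: 25.6
grasp_force: 30.0
```

Run:
```python
from h import *
for n in('scene','side'):
    p=snap(n,n+'3')['pixels'];h=cv2.cvtColor(p,cv2.COLOR_RGB2HSV);m=cv2.inRange(h,(0,0,110),(180,80,255))
    k,l,s,c=cv2.connectedComponentsWithStats(m)
    r=(385,285,475,360) if n=='scene' else (165,300,262,395)
    for i in range(1,k):
        if r[0]<c[i][0]<r[2] and r[1]<c[i][1]<r[3] and 5<s[i,4]<2000: print(n,s[i],c[i].round(1),onz(load(n+'3'),*c[i],18).round())
a=cv2.imread('pics/scene3.png')[185:365,370:485];b=cv2.imread('pics/side3.png')[260:400,160:340]
cv2.imwrite('pics/v3.png',np.hstack([cv2.resize(a,(345,540),interpolation=2),cv2.copyMakeBorder(cv2.resize(b,(450,350),interpolation=2),0,190,0,0,0)]))
```

```text
scene [422 337   8   8  52] [425.4 340.8] [801. 264.  18.]
side [194 341   8   8  48] [197.2 344.7] [805. 260.  18.]
side [183 343   9   7  49] [187.  345.8] [823. 264.  18.]
side [244 347  18   6  69] [251.7 348.9] [700. 258.  18.]
side [181 351  10   9  55] [185.5 354.9] [819. 284.  18.]
```

View pics/v3.png

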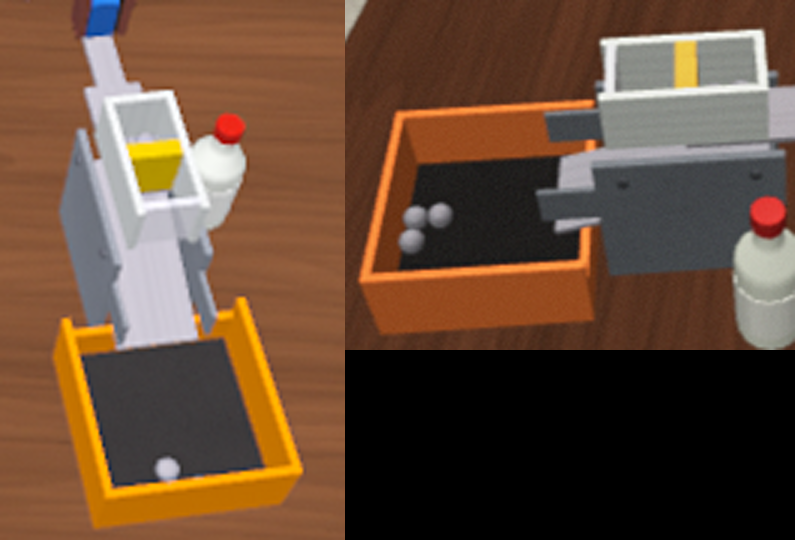

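The side view shows all three balls in the tub at crop pixels (415,217), (440,215) and (411,240). I'll push the gate shut and release.

{"method": "step_arm", "body": {"targets": [[[0.2,0.035,0,0,0,0,0],[0.2,0.035,0,0,0,0,0],[0.2,0.035,0,0,0,0,0],[0.2,0.035,0,0,0,0,0],[0.12,0.022,0,0,0,0,0]]]}}

```text
t: 7.85
ee_pos: [495.7, 219.2, 314.7]
orientation: [-3.129, -0.274, -0.0]
ft_force: [-2.7, 0.6, 5.8]
width: 26.0
grasp_force: 30.0
```

{"method": "step_arm", "body": {"targets": [[[0.06,0.01,0,0,0,0,0],[0,0,0,0,0,0,0],[0,0,0,0,0,0,0],[0,0,0,0,0,0,0.6],[0,0,0,0,0,0,0.6]]]}}

```text
t: 8.48
ee_pos: [498.1, 219.5, 314.3]
orientation: [3.13, 0.274, -0.0]
ft_force: [-0.1, 0.3, -0.1]
width: 42.2
grasp_force: 0.0
```

{"method": "step_arm", "body": {"targets": [[[0,0,0,0,0,0,0.6],[0,0,0,0,0,0,0.6],[0,0,0.6,0,0,0,0.6],[0,0,0.6,0,0,0,0.6],[0,0,0.6,0,0,0,0.6]]]}}

```text
t: 9.1
ee_pos: [497.9, 219.5, 405.5]
orientation: [3.13, 0.274, -0.0]
ft_force: [0.5, 0.5, -0.0]
width: 53.2
grasp_force: 0.0
```

Run:
```python
from h import *
st()
def blob(n,f,r):
    p=snap(n,f)['pixels'];m=cv2.inRange(cv2.cvtColor(p,cv2.COLOR_RGB2HSV),(105,150,60),(130,255,255));x0,y0,x1,y1=r
    v,u=np.nonzero(m[y0:y1,x0:x1]);print(n,u.mean()+x0,v.mean()+y0,len(u))
blob('scene','s4',(395,180,420,222));blob('side','d4',(350,275,400,312))
```

```text
t 9.1 p [497.9 219.5 405.5] F [ 0.5  0.5 -0. ] w 53.2 g 0.0
z [-0. -0. -1.] y [ 0.174 -0.985  0.   ] q [ 0.39  0.3   1.81 -0.    1.03  1.79] tip [497.9 219.5 223.5]
scene 407.37142857142857 204.42142857142858 140
side 363.2216494845361 293.32474226804123 194
```

Run:
```python
from h import *
D=load('side0');g=np.array([494.5,219,150.]);e=np.array([.985,.174,0])
print(proj(D,g),proj(D,g+5*e),proj(load('scene0'),g),proj(load('scene0'),g+5*e))
def top(f,d=None):
    d=load(f);m=cv2.inRange(cv2.cvtColor(d['p'],cv2.COLOR_RGB2HSV),(100,120,60),(130,255,255))
    m[:200]=0;v,u=np.nonzero(m);lo=v.max();uu=u[v>lo-3]
    print(f,lo,uu.min(),uu.max(),onz(d,uu.mean(),lo,169.5))
snap('wrist','w4');top('w1');top('w4')
```

```text
[365.53949558 293.41317112] [362.62169373 293.57968898] [407.05170589 203.16438081] [407.52165295 204.72154998]
w1 274 302 348 [487.30956848 218.20539418 169.5       ]
w4 277 300 346 [490.1292125  218.67414277 169.5       ]
```

The gate sits about 2.5 mm further in than it started. I'll grip it again and push gently to confirm the stop.

{"method": "step_arm", "body": {"targets": [[[0,0,-0.6,0,0,0,0.6],[0,0,-0.6,0,0,0,0.6],[0,0,-0.6,0,0,0,0.6],[0,0,0,0,0,0,0],[0,0,0,0,0,0,0]]]}}

```text
t: 9.88
ee_pos: [498.1, 219.6, 314.7]
orientation: [3.13, 0.274, -0.001]
ft_force: [0.2, -0.6, 0.6]
width: 36.2
grasp_force: 0.0
```

{"method": "step_arm", "body": {"targets": [[[0,0,0,0,0,0,0],[0,0,0,0,0,0,0],[0,0,0,0,0,0,0],[0.02,0.0035,0,0,0,0,0],[0.02,0.0035,0,0,0,0,0]]]}}

```text
t: 10.5
ee_pos: [499.1, 219.8, 315.5]
orientation: [3.13, 0.274, -0.004]
ft_force: [-10.5, -0.6, 13.6]
width: 26.3
grasp_force: 30.0
```

{"method": "step_arm", "body": {"targets": [[[0.02,0.0035,0,0,0,0,0],[0.02,0.0035,0,0,0,0,0],[0,0,0,0,0,0,0],[0,0,0,0,0,0,0],[0,0,0,0,0,0,0]]]}}

```text
t: 11.12
ee_pos: [499.9, 220.0, 315.4]
orientation: [3.129, 0.274, -0.009]
ft_force: [-14.5, -2.2, 16.1]
width: 25.8
grasp_force: 30.0
```

Run:
```python
from h import *
st()
```

```text
t 11.12 p [499.9 220.  315.4] F [-14.5  -2.2  16.1] w 25.8 g 30.0
z [-0.006 -0.001 -1.   ] y [ 0.174 -0.985  0.   ] q [0.39 0.43 1.87 0.   0.85 1.79] tip [498.8 219.8 133.4]
```

The stop is confirmed: the push force rose and the gate didn't move. Now release, close the fingers, tilt and head for the box.

{"method": "step_arm", "body": {"targets": [[[-0.04,-0.007,0,0,0,0,0],[0,0,0,0,0,0,0.6],[0,0,0,0,0,0,0.6],[0,0,0,0,0,0,0.6],[0,0,0.8,0,0,0,0.6]]]}}

```text
t: 11.75
ee_pos: [499.1, 219.4, 352.4]
orientation: [3.128, 0.273, -0.01]
ft_force: [-0.0, -0.8, 0.6]
width: 52.7
grasp_force: 0.0
```

{"method": "step_arm", "body": {"targets": [[[0,0,0.8,0,0,0,0],[-0.25,-0.8,0.2,0,0,-0.5,0],[-0.25,-0.8,0,0,0,-0.5,0],[-0.25,-0.8,0,0,0,-0.5,0],[-0.25,-0.8,0,0,0,-0.5,0]]]}}

```text
t: 12.38
ee_pos: [449.5, 58.7, 404.7]
orientation: [3.141, 0.053, 0.0]
ft_force: [0.8, -0.0, -0.5]
width: 6.1
grasp_force: 0.0
```

{"method": "step_arm", "body": {"targets": [[[-0.25,-0.75,0,0,-1,-0.25,0],[-0.25,-0.75,0,0,-1,0,0],[-0.25,-0.75,0,0,-1,0,0],[-0.25,-0.75,0,0,-1,0,0],[-0.25,-0.75,0,0,-1,0,0]]]}}

```text
t: 13.0
ee_pos: [387.0, -128.8, 404.8]
orientation: [3.089, 0.027, 0.549]
ft_force: [0.1, 0.8, -0.3]
width: 0.3
grasp_force: 0.0
```

{"method": "step_arm", "body": {"targets": [[[0,-0.5,0,0,-1,0,0],[0,-0.3,0,0,-1,0,0],[0,0,0,0,-1,0,0],[0,0,-0.2,0,-1,0,0],[0,0,-0.2,0,-1,0,0]]]}}

```text
t: 13.62
ee_pos: [387.4, -167.9, 384.6]
orientation: [2.944, 0.025, 1.075]
ft_force: [1.1, 0.2, 0.4]
width: 0.3
grasp_force: 0.0
```

Run:
```python
from h import *
st()
for n in('scene','side'):
    p=snap(n,n+'5')['pixels'];print(n)
b=load('scene5')['p'][195:315,150:320];a=load('side5')['p'][140:260,265:420]
w=snap('wrist','w5')['pixels']
f=lambda x,W,H:cv2.resize(x,(W,H),interpolation=cv2.INTER_CUBIC)
cv2.imwrite('pics/v5.png',np.vstack([np.hstack([f(b,400,282),f(a,365,282)]),np.hstack([f(w,400,300),np.zeros((300,365,3),np.uint8)])])[:,:,::-1])
```

```text
t 13.62 p [ 387.4 -167.9  384.6] F [1.1 0.2 0.4] w 0.3 g 0.0
z [ 0.645 -0.002 -0.765] y [ 0.012 -1.     0.013] q [-0.54  0.09  2.24  1.09  0.38  0.06] tip [ 504.7 -168.2  245.4]
scene
side
```

View pics/v5.png

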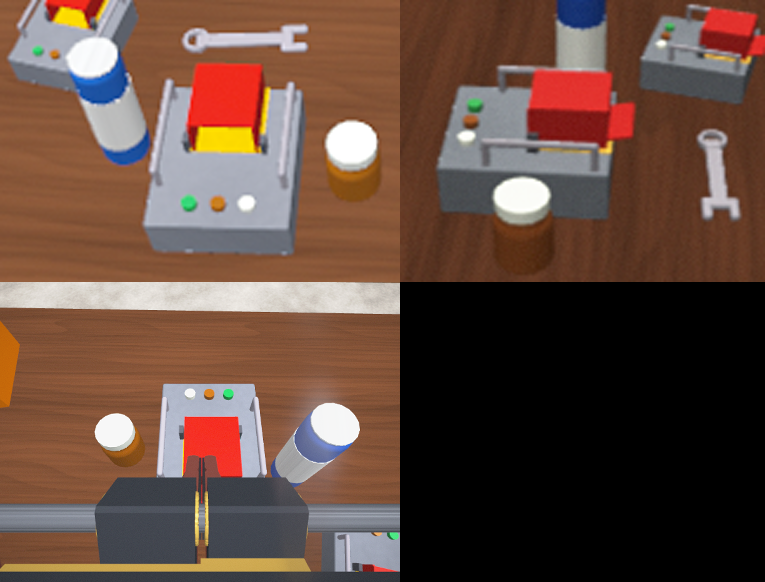

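{"method": "step_arm", "body": {"targets": [[[-0.05,-0.01,-0.6,0,0,0,0],[-0.05,-0.01,-0.6,0,0,0,0],[-0.05,-0.01,-0.6,0,0,0,0],[-0.05,-0.01,-0.6,0,0,0,0],[-0.05,0,-0.6,0,0,0,0]]]}}

```text
t: 14.4
ee_pos: [375.9, -169.7, 235.3]
orientation: [2.947, 0.027, 1.075]
ft_force: [-0.5, -0.8, 1.0]
width: 0.6
grasp_force: 0.0
```

Run:
```python
from h import *
st();D=load('side5')
m=cv2.inRange(cv2.cvtColor(D['p'],cv2.COLOR_RGB2HSV),(0,180,80),(6,255,255));m[:,:310]=0;m[:,372:]=0;m[:165]=0;m[206:]=0
c=max(cv2.findContours(m,0,2)[0],key=cv2.contourArea)[:,0]
for p in c[np.argsort(-c[:,0])][:6]: print(p,onz(D,p[0]+.5,p[1],75).round(1))
```

```text
t 14.4 p [ 375.9 -169.7  235.3] F [-0.5 -0.8  1. ] w 0.6 g 0.0
z [ 0.644  0.001 -0.765] y [ 0.015 -1.     0.01 ] q [-0.56  0.46  2.34  2.22  0.45 -1.17] tip [ 493.2 -169.4   96.1]
[364 183] [ 517.9 -217.3   75. ]
[364 194] [ 515.4 -170.9   75. ]
[363 195] [ 517.5 -166.6   75. ]
[363 198] [ 516.9 -154.5   75. ]
[361 183] [ 525.4 -216.7   75. ]
[361 198] [ 521.6 -154.    75. ]
```

{"method": "step_arm", "body": {"targets": [[[-0.02,-0.02,-0.43,0,0,0,0],[0,0,-0.43,0,0,0,0],[0.1,0,0,0,0,0,0],[0.2,0,0,0,0,0,0],[0.17,0,0,0,0,0,0]]]}}

```text
t: 15.02
ee_pos: [399.0, -170.8, 193.7]
orientation: [2.944, 0.027, 1.076]
ft_force: [1.2, -0.2, -0.4]
width: 0.3
grasp_force: 0.0
```

Run:
```python
from h import *
st()
```

```text
t 15.03 p [ 399.  -170.8  193.7] F [ 1.2 -0.2 -0.4] w 0.3 g 0.0
z [ 0.645 -0.    -0.764] y [ 0.014 -1.     0.012] q [-0.53  0.59  2.3   2.39  0.5  -1.32] tip [ 516.4 -170.8   54.6]
```

{"method": "step_arm", "body": {"targets": [[[0.02,0,0.16,0,0,0,0],[0.02,0,0.16,0,0,0,0],[0.05,0,0.18,0,0,0,0],[0.05,0,0.18,0,0,0,0],[0.08,0,0.18,0,0,0,0]]]}}

```text
t: 15.65
ee_pos: [407.8, -170.4, 236.4]
orientation: [2.946, 0.025, 1.071]
ft_force: [-2.4, 0.4, 0.3]
width: 0.7
grasp_force: 0.8
```

Run:
```python
from h import *
st()
b=snap('scene','s6')['pixels'][195:315,150:320];a=snap('side','d6')['pixels'][130:250,265:420]
f=lambda x,W,H:cv2.resize(x,(W,H),interpolation=cv2.INTER_CUBIC)
cv2.imwrite('pics/v6.png',np.hstack([f(b,400,282),f(a,365,282)])[:,:,::-1])
```

```text
t 15.65 p [ 407.8 -170.4  236.4] F [-2.4  0.4  0.3] w 0.7 g 0.8
z [ 0.642 -0.001 -0.767] y [ 0.013 -1.     0.011] q [-0.51  0.48  2.28  2.21  0.4  -1.1 ] tip [ 524.7 -170.5   96.9]
```

View pics/v6.png

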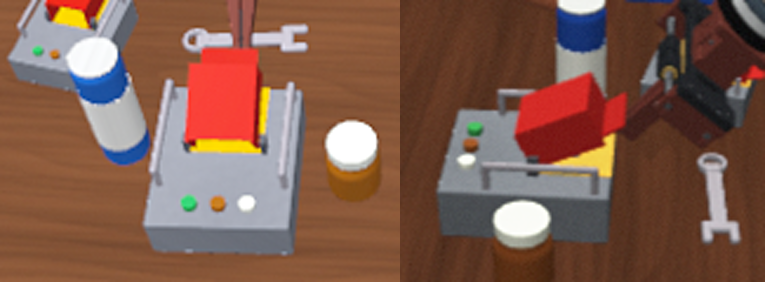

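The cover has lifted about 25° and rests on the fingertips (side crop ≈(620,120)). I'll carry on up and in.

{"method": "step_arm", "body": {"targets": [[[0.1,0,0.2,0,0,0,0],[0.12,0,0.12,0,0,0,0],[0.12,0,0.1,0,0,0,0],[0.16,0,0.04,0,0,0,0],[0.16,0,0.02,0,0,0,0]]]}}

```text
t: 16.38
ee_pos: [441.8, -170.6, 259.7]
orientation: [2.946, 0.025, 1.072]
ft_force: [-1.4, 0.4, 0.3]
width: 0.8
grasp_force: 0.7
```

```bash
cat >> h.py <<'E'
def cov(f):
    # cover roof/lip outline: extreme red pixels in the side view
    d=snap('side',f);m=cv2.inRange(cv2.cvtColor(d['pixels'],cv2.COLOR_RGB2HSV),(0,170,70),(6,255,255));m[:,:305]=0;m[:,385:]=0;m[:110]=0;m[206:]=0
    n,l,s,c=cv2.connectedComponentsWithStats(m);i=1+np.argmax(s[1:,4]);v,u=np.nonzero(l==i)
    (cx,cy),_,a=cv2.minAreaRect(np.c_[u,v].astype(np.float32));print('red bbox',s[i],c[i].round(1),'ang',round(a,1))
E
python3 - <<'E'
from h import *
o=st();print('corner rel',o['ee_pos']+182*Ro.from_rotvec(o['orientation']).as_matrix()[:,2]+np.array([7.7-617,178,6.4-75]));cov('d7')
E
```

```text
t 16.38 p [ 441.8 -170.6  259.7] F [-1.4  0.4  0.3] w 0.8 g 0.7
z [ 0.643 -0.    -0.766] y [ 0.013 -1.     0.011] q [-0.47  0.44  2.22  2.04  0.33 -0.88] tip [ 558.8 -170.6  120.2]
corner rel [-50.54296334   7.37954598  51.62761905]
red bbox [ 310  154   39   45 1053] [328.3 176.1] ang 40.6
```

{"method": "step_arm", "body": {"targets": [[[-0.08,0,-0.23,0,0,0,0],[-0.08,0,-0.23,0,0,0,0],[-0.09,0,-0.23,0,0,0,0],[0,0,0,0,0,0,0],[0.06,0,0,0,0,0,0]]]}}

```text
t: 17.05
ee_pos: [432.3, -170.6, 225.2]
orientation: [2.946, 0.025, 1.072]
ft_force: [-1.3, -1.3, 0.1]
width: 0.2
grasp_force: 0.6
```

Run:
```python
from h import *
o=st();print('corner rel',o['ee_pos']+182*Ro.from_rotvec(o['orientation']).as_matrix()[:,2]+np.array([7.7-617,178,6.4-75]));cov('d8')
```

```text
t 17.05 p [ 432.3 -170.6  225.2] F [-1.3 -1.3  0.1] w 0.2 g 0.6
z [ 0.643 -0.    -0.766] y [ 0.013 -1.     0.011] q [-0.48  0.52  2.24  2.25  0.39 -1.11] tip [ 549.3 -170.6   85.8]
corner rel [-60.02013786   7.37646089  17.18739433]
red bbox [ 313  160   47   39 1213] [334.7 179.1] ang 67.2
```

{"method": "step_arm", "body": {"targets": [[[0.1,0,0,0,0,0,0],[0.13,0,0,0,0,0,0],[0.13,0,0,0,0,0,0],[0.13,0,0,0,0,0,0],[0.1,0,0,0,0,0,0]]]}}

```text
t: 17.73
ee_pos: [461.9, -170.5, 224.9]
orientation: [2.947, 0.026, 1.072]
ft_force: [-2.9, 0.7, -0.7]
width: 0.2
grasp_force: 1.8
```

Run:
```python
from h import *
o=st();print('corner rel',o['ee_pos']+182*Ro.from_rotvec(o['orientation']).as_matrix()[:,2]+np.array([7.7-617,178,6.4-75]));cov('d9')
```

```text
t 17.73 p [ 461.9 -170.5  224.9] F [-2.9  0.7 -0.7] w 0.2 g 1.8
z [ 0.642 -0.    -0.766] y [ 0.013 -1.     0.011] q [-0.45  0.54  2.18  2.22  0.36 -1.05] tip [ 578.8 -170.5   85.5]
corner rel [-30.49639108   7.51711618  16.86036704]
red bbox [ 311  156   41   43 1116] [330.1 177.2] ang 48.8
```

{"method": "step_arm", "body": {"targets": [[[0.04,0,0,0,0,0,0],[0.04,0,0,0,0,0,0],[0,0,0,0,0,0,0],[0,0,0,0,0,0,0],[0,0,0,0,0,0,0]]]}}

```text
t: 18.4
ee_pos: [464.8, -170.4, 224.7]
orientation: [2.948, 0.025, 1.069]
ft_force: [-6.1, 1.5, -1.3]
width: 0.4
grasp_force: 3.1
```

{"method": "step_arm", "body": {"targets": [[[0.04,0,0,0,0,0,0],[0.02,0,0,0,0,0,0],[0,0,0,0,0,0,0],[0,0,0,0,0,0,0],[0,0,0,0,0,0,0]]]}}

```text
t: 19.02
ee_pos: [466.8, -169.7, 224.2]
orientation: [2.95, 0.026, 1.067]
ft_force: [-10.2, 4.7, -0.9]
width: 0.5
grasp_force: 5.3
```

Run:
```python
from h import *
f=lambda x,W,H:cv2.resize(x,(W,H),interpolation=cv2.INTER_CUBIC)
a=snap('side','d10')['pixels'][145:210,300:380];b=snap('scene','s10')['pixels'][205:275,210:290];w=snap('wrist','w10')['pixels'];c=load('d8')['p'][145:210,300:380]
cv2.imwrite('pics/v10.png',np.vstack([np.hstack([f(a,400,325),f(c,400,325)]),np.hstack([f(b,314,275),f(w,366,275),np.zeros((275,120,3),np.uint8)])])[:,:,::-1])
st()
```

```text
t 19.18 p [ 466.8 -169.7  224.1] F [-10.3   4.3  -0.4] w 0.3 g 5.3
z [ 0.64   0.001 -0.769] y [ 0.014 -1.     0.01 ] q [-0.44  0.54  2.17  2.21  0.35 -1.04] tip [ 583.2 -169.5   84.2]
```

View pics/v10.png

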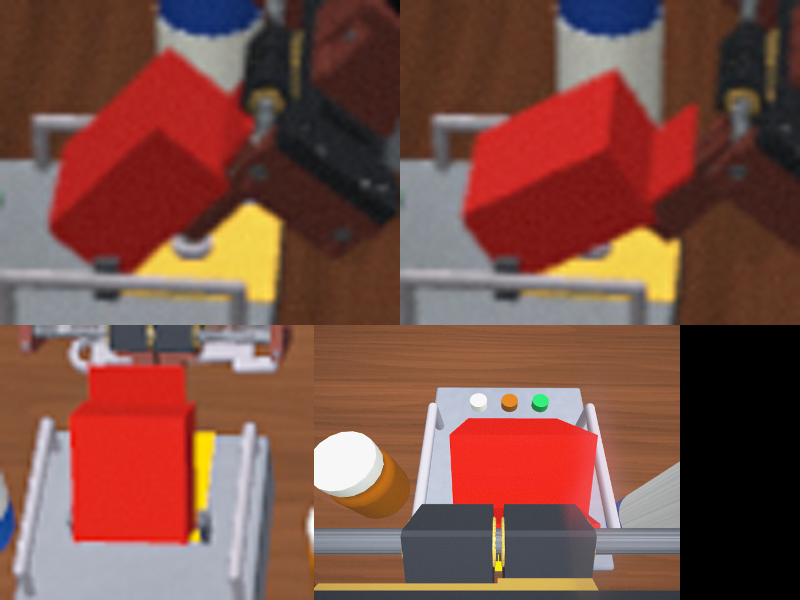

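The side crops show the fingers past the toggle's pivot collar (≈(193,243)) with no lever on the lip side. The sideways force suggests contact at a finger's edge, so I'll back off, centre in y and push once more to make sure.

{"method": "step_arm", "body": {"targets": [[[-0.2,0,0,0,0,0,0],[-0.2,0,0,0,0,0,0],[-0.2,0,0,0,0,0,0],[-0.14,-0.06,0,0,0,0,0],[0,-0.06,0,0,0,0,0]]]}}

```text
t: 19.8
ee_pos: [431.1, -176.8, 225.2]
orientation: [2.946, 0.025, 1.072]
ft_force: [-0.5, 1.5, -0.3]
width: 0.3
grasp_force: 0.5
```

{"method": "step_arm", "body": {"targets": [[[0.1,0,0,0,0,0,0],[0.1,0,0,0,0,0,0],[0.1,0,0,0,0,0,0],[0.1,0,0,0,0,0,0],[0,0,0,0,0,0,0]]]}}

```text
t: 20.42
ee_pos: [452.1, -176.5, 225.1]
orientation: [2.946, 0.026, 1.073]
ft_force: [-0.7, -0.3, -1.6]
width: 0.2
grasp_force: 0.5
```

{"method": "step_arm", "body": {"targets": [[[0.1,0,0,0,0,0,0],[0.08,0,0,0,0,0,0],[0,0,0,0,0,0,0],[0,0,0,0,0,0,0],[0,0,0,0,0,0,0]]]}}

```text
t: 21.05
ee_pos: [460.6, -176.6, 225.1]
orientation: [2.946, 0.025, 1.072]
ft_force: [0.1, 0.4, -1.7]
width: 0.7
grasp_force: 0.5
```

{"method": "step_arm", "body": {"targets": [[[0.06,0,0,0,0,0,0],[0.06,0,0,0,0,0,0],[0.04,0,0,0,0,0,0],[0,0,0,0,0,0,0],[0,0,0,0,0,0,0]]]}}

```text
t: 21.68
ee_pos: [465.1, -175.9, 223.9]
orientation: [2.95, 0.022, 1.06]
ft_force: [-19.5, -0.5, 8.2]
width: 0.3
grasp_force: 10.7
```

Run:
```python
from h import *
o=st();print('corner rel',o['ee_pos']+182*Ro.from_rotvec(o['orientation']).as_matrix()[:,2]+np.array([7.7-617,178,6.4-75]));cov('d11')
```

```text
t 21.68 p [ 465.1 -175.9  223.9] F [-19.5  -0.5   8.2] w 0.3 g 10.7
z [ 0.637 -0.001 -0.771] y [ 0.011 -1.     0.011] q [-0.46  0.54  2.17  2.18  0.35 -1.02] tip [ 581.  -176.2   83.5]
corner rel [-28.31846193   1.83823489  14.92625894]
red bbox [ 310  156   42   43 1108] [329.8 177.1] ang 48.0
```

The toggle is at its stop: free travel, then a firm stop at the "on" position. I'll withdraw so the cover drops shut.

{"method": "step_arm", "body": {"targets": [[[-0.2,0,0,0,0,0,0],[-0.2,0,0,0,0,0,0],[-0.2,0,0,0,0,0,0],[-0.2,0,0,0,0,0,0],[-0.2,0,0,0,0,0,0]]]}}

```text
t: 22.35
ee_pos: [418.1, -176.6, 225.2]
orientation: [2.946, 0.026, 1.073]
ft_force: [-0.1, -0.4, -0.1]
width: 0.2
grasp_force: 0.3
```

{"method": "step_arm", "body": {"targets": [[[-0.2,0,0,0,0,0,0],[-0.2,0,0,0,0,0,0],[-0.2,0,0,0,0,0,0],[-0.2,0,0,0,0,0,0],[-0.2,0,0,0,0,0,0]]]}}

```text
t: 22.98
ee_pos: [368.0, -176.6, 225.2]
orientation: [2.946, 0.026, 1.073]
ft_force: [-1.0, -0.7, 1.0]
width: 0.3
grasp_force: 0.0
```

{"method": "step_arm", "body": {"targets": [[[-0.2,0,0.2,0,0,0,0],[0,0,0.4,0,0,0,0],[0,0,0.6,0,0,0,0],[0,0,0.6,0,0,0,0],[0,0,0,0,0,0,0]]]}}

```text
t: 23.6
ee_pos: [358.7, -176.8, 316.8]
orientation: [2.942, 0.028, 1.077]
ft_force: [0.7, -0.3, -0.4]
width: 0.5
grasp_force: 0.0
```

Run:
```python
from h import *
o=st();cov('d12')
A,B=load('side0')['p'].astype(int),load('d12')['p'].astype(int)
S0,S=load('scene0')['p'].astype(int),snap('scene','s12')['pixels'].astype(int)
for n,a,b,r in(('cover',A,B,(310,165,370,205)),('jar',A,B,(303,216,333,256)),('bottle',A,B,(312,338,348,400)),('wrench',S0,S,(226,204,275,220)),('can',S0,S,(176,208,214,268)),('coverS',S0,S,(228,218,265,262)),('gateS',A,B,(335,275,375,312)),('resv',S0,S,(400,215,440,265))):
    x0,y0,x1,y1=r;d=np.abs(a[y0:y1,x0:x1]-b[y0:y1,x0:x1]).max(2);print(n,(d>40).sum(),d.size)
```

```text
t 23.6 p [ 358.7 -176.8  316.8] F [ 0.7 -0.3 -0.4] w 0.5 g 0.0
z [ 0.646 -0.002 -0.763] y [ 0.014 -1.     0.014] q [-0.6   0.22  2.33  1.63  0.38 -0.57] tip [ 476.3 -177.2  177.9]
red bbox [ 320  170   45   33 1143] [340.5 185.6] ang 90.0
cover 114 2400
jar 0 1200
bottle 0 2232
wrench 0 784
can 0 2280
coverS 0 1628
gateS 149 1480
resv 3 2000
```

```bash
python3 -c "
from h import *
print(ctrl.close_job())"
```

```text
the job is handed in; nothing more can be done
None
```

I handed the job in at about 24 s: all three balls are in the tub, the gate is shut against its stop, the toggle is on and the cover has dropped shut. The camera check shows no change in the spray can, jar, oil bottle or wrench, and nothing in the reserve chamber beyond noise.

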